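Turn over the guard tray's leaf

TASK

Two clipper-guard trays stand on the shelf, each with a hinged metal leaf propped part-open over its guards. With a fingertip, push up the broad tray's leaf, swing it over its spine and press it down until it lies flat on the tray's far side, so that the guards are uncovered, then take the hand away. Only push the leaf, gently: do not pinch, force or slam it, and leave the narrow tray's leaf and all the other things where they are.

Things in the scene. Friction and masses are not known exactly. Their poses are not given: they have to be found in the camera images.
- broad_tray: Broad aluminium clipper-guard tray, fixed, 130 mm wide (own y), 190 long (own x); the one to work on. Origin: underside centre, below the spine; z up, +x to the far half, roughly away from the robot. Near half: floor 8 mm high, black guards up to 26 high, 22-68 mm from the spine, end rim 14 high. Far half: solid landing board 13-95 mm past the spine, top 28 mm high. Spine's end cheeks 36 high.
- broad_spine (a point): Hinge line of the broad tray's leaf: middle of the spine, 30 mm above the shelf; the hinge runs along the tray's own y. The point's axes are the tray's.
- broad_leaf (a joint): Leaf angle about the spine, rad: 0 flat over the near half, 1.57 upright, 3.14 (stop) flat on the far board. Rigid plate 4 mm thick, 114 mm along the spine, reaching 95 mm from the hinge line, about 100 g. Starts 0.5-0.9 rad open, free edge towards the robot. Stiff hinge: it stays where left, neither falls nor springs; about 2 N square on near the free edge moves it.
- broad_edge (a point): Middle of the free edge of the broad tray's leaf, mid-thickness, 95 mm from the hinge line. Axes are the leaf's: -x from the spine to the free edge, y along the spine, z out of the side that is uppermost at the start.
- narrow_tray: Narrow aluminium clipper-guard tray, fixed, 80 mm wide (own y), 190 long (own x); leave alone. Origin: underside centre, below the spine; z up, +x to the far half, roughly away from the robot. Near half: floor 8 mm high, black guards up to 26 high, 22-68 mm from the spine, end rim 14 high. Far half: solid landing board 13-95 mm past the spine, top 28 mm high. Spine's end cheeks 36 high.
- narrow_spine (a point): Hinge line of the narrow tray's leaf: middle of the spine, 30 mm above the shelf; the hinge runs along the tray's own y. The point's axes are the tray's.
- narrow_leaf (a joint): Leaf angle about the spine, rad: 0 flat over the near half, 1.57 upright, 3.14 (stop) flat on the far board. Rigid plate 4 mm thick, 64 mm along the spine, reaching 95 mm from the hinge line, about 100 g. Starts 0.5-0.9 rad open, free edge towards the robot. Stiff hinge: it stays where left, neither falls nor springs; about 2 N square on near the free edge moves it.
- narrow_edge (a point): Middle of the free edge of the narrow tray's leaf, mid-thickness, 95 mm from the hinge line. Axes are the leaf's: -x from the spine to the free edge, y along the spine, z out of the side that is uppermost at the start.
- comb: Bystander: wooden comb lying flat, 160 x 29 x 6 mm, long along its own x; origin: centre of its underside.
- hair_clip: Bystander: flat steel hair clip, 60 x 12 x 11 mm, long along its own x; origin: centre of its underside.
- trimmer: Bystander: red trimmer lying down, 150 x 36 x 30 mm, long along its own x; origin: underside, centre of the handle.
- clipper_case: Bystander: upright cylindrical aluminium clipper case with a flip lid, 70 mm across, 157 mm high; origin: centre of its underside.
- oil_bottle: Bystander: small upright oil bottle, 32 mm across, 85 mm high; origin: centre of its underside.
- cup: Bystander: white cup, 76 mm across, 85 mm high; origin: centre of its underside.
- brush: Bystander: small wooden cleaning brush lying down, 150 mm long along its own x; origin: centre of its underside.

How it is judged:
On the way, in this order (a step that is already met when the one before it is completed fails the run):
1. the broad tray's leaf has been swung past upright (value of joint broad_leaf above 1.65 rad).
2. the leaf lies flat on the far side (value of joint broad_leaf above 3.04 rad), for 0.2 s.
At the end, for the whole second after the job is handed in: The broad tray's leaf lies flat on the far side (hinge angle above 3.04 rad, within 6 degrees of the stop) and at rest; the narrow tray's leaf edge is within 15 mm and every loose thing within 20 mm of where it was (value of joint broad_leaf above 3.04 rad and velocity of joint broad_leaf between -0.1 and 0.1 rad/s and distance of narrow_edge from where it was at the start of the episode below 0.015 m and distance of each of comb, hair_clip, trimmer, clipper_case, oil_bottle, cup, brush from where it was at the start of the episode below 0.02 m); the robot touches nothing.
It fails at once if the broad leaf is pinched or forced (over 30 N between fingers and leaf) (contact force between the fingers and broad_leaf above 30 N).
It fails at once if the broad leaf is slammed or flung (faster than 6 rad/s) (velocity of joint broad_leaf above 6 rad/s).
It fails at once if the narrow tray's leaf is moved by more than 15 mm (distance of narrow_edge from where it was at the start of the episode above 0.015 m).
It fails at once if a bystander is lifted, carried, tipped or pushed by more than 20 mm (distance of any of comb, hair_clip, trimmer, clipper_case, oil_bottle, cup, brush from where it was at the start of the episode above 0.02 m).
It also fails if it takes over 35 s, if anything falls off the work surface, if the arm or the gripper's body presses on something with over 40 N, if the wrist force passes 120 N, or if a joint passes its speed limit or range.

ROBOT

A 6-joint arm with a two-finger parallel gripper is mounted at the origin on the work surface. World frame = base frame: x ahead of the robot, y to its left, z up, the work surface at z = 0. Lengths are in m, angles in rad, forces in N, time in s.
With the tool pointing down it reaches from about 0.35 to 0.85 m from the base axis. Payload 8.1 kg.
Tool frame: the origin (TCP) lies at the very end of the fingers, on their centre line; the grasp point (between the pads) lies 19 mm behind it; z points along the fingers, x is the direction in which the jaws open and shut, and the axes are right-handed (so a half turn about z gives the same grasp; the last joint's range is limited). The gripper opens to 93 mm and grips with 3 to 60 N. Pads are 15 mm wide; open, the fingers measure 128 mm over their backs; the gripper's body (75 mm by 188 mm) begins 65 mm behind the grasp point.
Start: joints at [1.086, 0.13, 1.488, -0, 1.523, -0.085], TCP at [0.234, 0.553, 0.219] pointing down, gripper open.
Joint ranges: [-2.96, 2.96], [-0.89, 2.26], [0.02, 2.5], [-1.34, 4.48], [0, 2.73], [-2.66, 2.66]. Speed limits (rad/s): [2.39, 2.39, 2.79, 3.14, 3.14, 3.14].

INTERFACE

Orientations are given as a rotation vector (axis times angle).
In Python, from plant import robot gives the robot as it stands. The module is installed in compiled form; this text tells all that it offers.
- The arm moves only by the tool jog_arm, never from a script. Its argument "commands" is one flat list of numbers, 5 for each row, row after row: the gripper's target within -1 to 1 (shut at 1, half-way at 0, fully open at -1), then the shift along the tool's x, y, z in m, then the turn about the tool's z in degrees. A call has 1 to 20 rows; each row shifts and turns the commanded pose from where the row before left it, along the tool's axes as they then stand; what a row does not reach is not made up. A row lasts 1/12 s, in which the tool goes at most 41.7 mm and 7.16 degrees, less where a joint would pass 70% of its speed; a pose out of reach is approached as far as the arm can. A call is refused whole if a number of a shift passes 0.0417 or a number of a turn 7.16, either way. A call with a gripper value outside its range is refused whole. The fingers move at their own pace and stop on an object; "grip_force" is the grip in N (left out, the last holds). Time passes only in rows, so rows that do not move let the fingers close. It gives the time, the measured TCP pose, the force and the opening at its end, in the units of the state.
- robot.read_state(): the state, without advancing time (a new reading comes with each control period).
- robot.read_camera(name): name is "side" or "top"; returns a dict with "img" (480x640x3 uint8, blue, green, red), "vfov" (degrees; the focal length in pixels is half the picture's height over the tangent of half this angle, whatever the lens; pixels are square), "cx", "cy" (the principal point, pixels), "extrinsics" (4x4, takes a point from world to camera coordinates). Camera axes: x right, y down, z forward; pixel columns grow to the right and rows downward; lengths in m; the calibration is good to about 2 mm. A picture is of the moment at which its call begins. There is no depth.
- robot.close_job(): hands the job in, once; it reports no verdict.
Trained networks look in a picture, given as the dict that the camera call returned (one of the last four; its "shot" number tells which), for a name from the list of things; names that differ only in an ending like _2 or _b are one class to them, and where a whole thing is asked for, a point or a joint stands for the part that bears it (a point fixed in the world has none). Each returns a list of dicts, best first, with "score" (0 to 1); they miss things now and then, are a little off and sometimes report something else, mostly with a low value. They report only what shows in the picture. A call takes as long as a camera call.
- robot.recognise(thing, picture): "box" ([centre column, centre row, width, height] as shares, 0 to 1, of the picture: columns of its width, rows of its height, round what is visible of it).
- robot.pinpoint(thing, picture): "position" ([row, column] as shares, 0 to 1, of the picture: columns of its width, rows of its height: a listed point, or the origin of a listed thing).
The state is a dict: "t": time; "q": joint angles; "dq": joint speeds; "joint_torque": joint torques, N m; "tool_pos": TCP position; "orientation": TCP orientation; "force": force on the tool from outside, world axes, zero at the start; "wrist_torque": the same for the moment, N m; "opening": finger opening in m.
Only numpy, scipy, OpenCV 4.12 (cv2) and the standard library are available. Lean on these libraries where they do the work, as an engineer would, in place of code of your own. Each camera call takes 0.05 s, during which the arm holds its last target.

## Working session

There is one attempt and no reset: what is moved stays moved. The work goes in short steps, Python scripts to look and compute and a tool call to move; the robot and the scene stay as the last step left them, time stands still between calls to the robot, and variables do not carry over. Pictures are saved under pics/ and viewed, and the job is handed in when it is done.

Besides the shell and the picture viewer there is one more tool, called after "Request:" as name(argument=value, ...), one argument or row to a line, values as JSON. jog_arm: Moves the arm, as the interface text tells. Its arguments: {"type":"object","properties":{"commands":{"type":"array"},"grip_force":{"type":"number"}},"required":["commands"]}

```bash
mkdir -p pics; cat > h.py <<'E'
import numpy as np, cv2
from plant import robot
def ray(p,rc):
    h,w=p["img"].shape[:2]; f=h/2/np.tan(np.radians(p["vfov"])/2)
    d=np.array([(rc[1]*w-p["cx"])/f,(rc[0]*h-p["cy"])/f,1]); E=np.array(p["extrinsics"]); R,t=E[:3,:3],E[:3,3]
    return -R.T@t, R.T@d
def atz(p,rc,z):
    o,d=ray(p,rc); return o+d*(z-o[2])/d[2]
def tri(a,b):
    (o1,d1),(o2,d2)=a,b
    d1=d1/np.linalg.norm(d1); d2=d2/np.linalg.norm(d2)
    s=np.linalg.lstsq(np.c_[d1,-d2],o2-o1,rcond=None)[0]
    p,q=o1+s[0]*d1,o2+s[1]*d2
    return (p+q)/2,np.linalg.norm(p-q)
def proj(p,X):
    h,w=p["img"].shape[:2]; f=h/2/np.tan(np.radians(p["vfov"])/2)
    c=np.array(p["extrinsics"])@np.r_[X,1]; return c[0]/c[2]*f+p["cx"],c[1]/c[2]*f+p["cy"]
E
python3 - <<'E'
from h import *
np.set_printoptions(precision=4,suppress=True)
s=robot.read_state(); print(s)
P={n:robot.read_camera(n) for n in("side","top")}
for n,p in P.items():
    cv2.imwrite(f"pics/{n}0.png",p["img"]); print(n,p["vfov"],p["cx"],p["cy"],p["shot"],ray(p,[.5,.5]))
for t in ["broad_tray","broad_spine","broad_edge","narrow_tray","narrow_spine","narrow_edge"]:
    r={n:robot.pinpoint(t,P[n]) for n in P}
    for n in r:
        for x in r[n][:2]: print(t,n,np.round(np.array(x["position"])*[480,640],1),round(x["score"],2))
    if r["side"] and r["top"]: print("   tri",tri(ray(P["side"],r["side"][0]["position"]),ray(P["top"],r["top"][0]["position"])))
for t in ["comb","hair_clip","trimmer","clipper_case","oil_bottle","cup","brush"]:
    for n in P:
        for x in robot.pinpoint(t,P[n])[:1]: print(t,n,atz(P[n],x["position"],0),round(x["score"],2))
E
```

```text
{'t': 0.0, 'q': array([ 1.0856,  0.1311,  1.4893, -0.    ,  1.523 , -0.0854]), 'dq': array([-0.0016, -0.0001, -0.0019,  0.0003,  0.002 ,  0.0006]), 'joint_torque': array([ -0.0002, -55.9804, -49.1788,   0.0767,   0.035 ,  -0.0003]), 'tool_pos': array([0.2333, 0.5522, 0.2176]), 'orientation': array([ 2.6176,  1.7356, -0.0025]), 'force': array([ 0.9189, -0.3709, -0.2426]), 'wrist_torque': array([ 0.0071, -0.0349, -0.0303]), 'opening': 0.09289110951332442}
side 44.314655854671486 333.086887433648 241.17753675514766 1 (array([-0.0518, -0.9291,  0.8973]), array([ 0.4306,  0.673 , -0.6018]))
top 56.915271528323956 324.6341446235983 245.1300053231604 2 (array([ 0.4963, -0.0087,  0.9697]), array([ 0.0863, -0.0039, -0.9964]))
broad_tray side [229.4 286.8] 0.71
broad_tray top [259.3 238.4] 0.8
   tri (array([0.5446, 0.1654, 0.0005]), np.float64(0.005257387583077718))
broad_spine side [221.1 287.7] 0.84
broad_spine side [299.4 377.9] 0.73
broad_spine top [260.5 236.8] 0.66
   tri (array([0.5436, 0.1618, 0.0293]), np.float64(0.011910257871456711))
broad_edge side [207.5 259.3] 0.56
broad_edge si
[... 506 characters left out ...]
arrow_edge side [230.5 285.9] 0.72
narrow_edge top [280.3 411.1] 0.6
   tri (array([ 0.4865, -0.1893,  0.094 ]), np.float64(0.0030204948166266433))
comb side [0.5721 0.0036 0.    ] 0.87
comb top [0.5772 0.011  0.    ] 0.84
hair_clip side [0.4015 0.0256 0.    ] 0.56
hair_clip top [0.3986 0.0206 0.    ] 0.44
trimmer side [ 0.3946  0.3736 -0.    ] 0.86
trimmer top [0.3942 0.3744 0.    ] 0.63
clipper_case side [ 0.5778 -0.4095 -0.    ] 0.89
clipper_case top [ 0.5806 -0.421   0.    ] 0.68
oil_bottle side [ 0.7245 -0.0158  0.    ] 0.9
oil_bottle top [ 0.7194 -0.0163  0.    ] 0.77
cup side [0.6351 0.4212 0.    ] 0.58
brush side [ 0.4313 -0.3868  0.    ] 0.89
brush top [ 0.4308 -0.3844  0.    ] 0.72
```

View pics/side0.png

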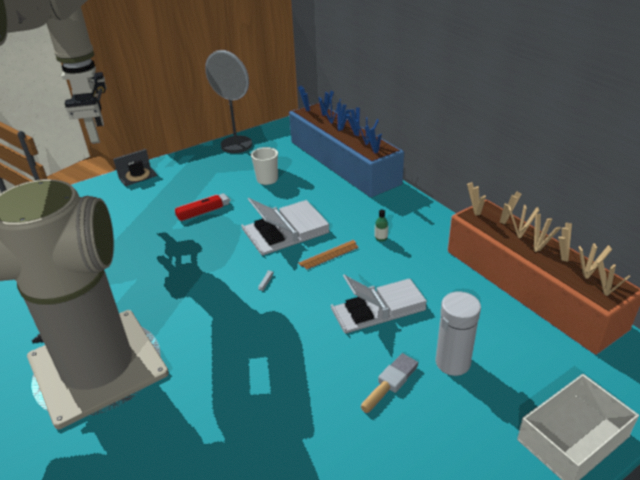

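View pics/top0.png

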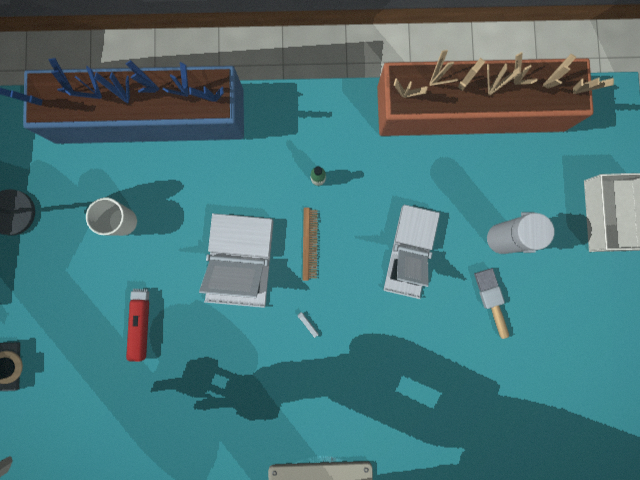

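The top view shows the broad tray at about (238,260) and the narrow one at about (412,252). The arm's shadow falls nearer the base, clear of both. I'll zoom in to fit the pose.

```bash
python3 - <<'E'
import cv2,numpy as np
a=cv2.imread("pics/top0.png")[200:320,180:300]; b=cv2.imread("pics/side0.png")[185:265,230:340]
cv2.imwrite("pics/z0.png",np.hstack([cv2.resize(a,(400,400),interpolation=cv2.INTER_CUBIC),cv2.resize(b,(400,400*80//110),interpolation=cv2.INTER_CUBIC) if 0 else cv2.copyMakeBorder(cv2.resize(b,(400,291),interpolation=cv2.INTER_CUBIC),0,109,0,0,0)]))
E
```

```text
(no output)
```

View pics/z0.png

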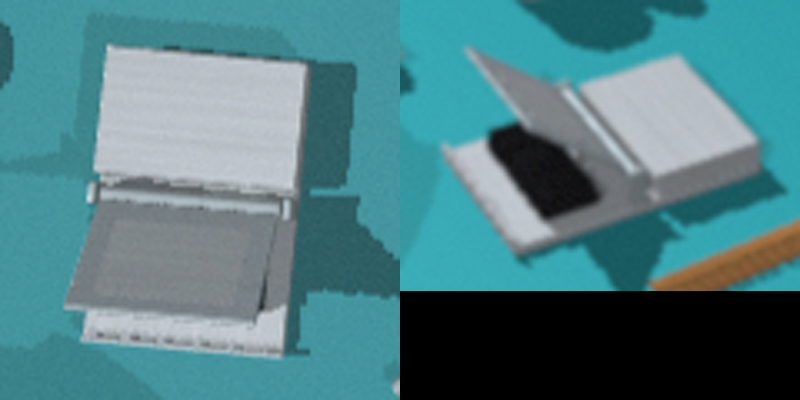

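```bash
cat >> h.py <<'E'
def tray(v,l):
    x,y,a=v[:3]; c,s=np.cos(a),np.sin(a); l=np.asarray(l,float)
    return np.array([x+c*l[0]-s*l[1],y+s*l[0]+c*l[1],l[2]])
def leaf(v,r,y,off=0):
    t=v[3]; return tray(v,[-r*np.cos(t)+off*np.sin(t),y,.03+r*np.sin(t)+off*np.cos(t)])
E
python3 - <<'E'
from h import *
from scipy.optimize import least_squares
np.set_printoptions(precision=4,suppress=True)
P={n:robot.read_camera(n) for n in("side","top")}
O=[("top",(212.4,213.5),'b',.095,1),("top",(272.4,218.6),'b',.095,-1),("top",(269.4,257),'b',.013,-1),
("top",(199.5,292.4),'l',.095,1),("top",(257.4,296),'l',.095,-1),
("side",(307.6,200.4),'b',.095,1),("side",(328.2,224.9),'b',.095,-1),("side",(248.7,198.2),'l',.095,1),("side",(265,220.2),'l',.095,-1)]
def pt(v,o): return tray(v,[o[3],o[4]*v[4],.028]) if o[2]=='b' else leaf(v,o[3],o[4]*.057)
def res(v): return np.ravel([np.array(proj(P[o[0]],pt(v,o)))-o[1] for o in O])
f=least_squares(res,[.544,.163,0,.7,.065],loss="soft_l1"); v=f.x
print(v, "\n",res(v).reshape(-1,2))
print("spine",tray(v,[0,0,.03]),"edge",leaf(v,.095,0),leaf(v,.095,.057),leaf(v,.095,-.057))
im=np.hstack([P["top"]["img"][200:320,180:300]])
E
```

```text
[ 0.5392  0.1617 -0.1138  0.7406  0.0642] 
 [[ 0.6295 -0.2533]
 [ 0.5282 -0.0073]
 [-0.206  -0.2617]
 [ 0.139  -0.5885]
 [ 0.1962  0.9264]
 [-1.7274 -0.5225]
 [ 0.3002 -1.2233]
 [-1.5491 -0.5541]
 [ 0.2333 -0.1202]]
spine [0.5392 0.1617 0.03  ] edge [0.4695 0.1697 0.0941] [0.476  0.2263 0.0941] [0.4631 0.113  0.0941]
```

Fit residuals are within about 2 px. It puts the spine at (0.539, 0.162), yaw −0.114 rad, leaf at 0.74 rad and the edge at z = 0.094. Next I turn the tool to line up with the tray, shut the fingers and travel high to a point in front of the free edge.

Request:
jog_arm(
  commands=[1,0,0,0,-5.5,1,0,0,0,-5.5,1,0,0,0,-5.4,1,-0.0294,0.019,0,0,1,-0.0294,0.019,0,0,1,-0.0294,0.019,0,0,1,-0.0294,0.019,0,0,1,-0.0294,0.019,0,0,1,-0.0294,0.019,0,0,1,-0.0294,0.019,0,0,1,-0.0294,0.019,0,0,1,-0.0294,0.019,0,0,1,-0.0294,0.019,0,0,1,-0.0294,0.019,0,0,1,-0.0294,0.019,0,0,1,0,0,0,0,1,0,0,0,0],
  grip_force=10,
)

```text
t: 2.92
tool_pos: [0.4207, 0.1748, 0.2188]
orientation: [2.348, 2.087, 0.0]
force: [-1.0, 0.5, 0.7]
opening: 0.0005
```

Request:
jog_arm(
  commands=[1,0,0,0.036,0,1,0,0,0.036,0,1,0,0,0.036,0,1,0,0,0.036,0,1,0,0,0,0],
)

```text
t: 3.33
tool_pos: [0.4141, 0.1759, 0.0674]
orientation: [-2.338, -2.09, 0.016]
force: [-1.6, -0.2, -0.7]
opening: 0.0004
```

```bash
python3 - <<'E'
from h import *
P={n:robot.read_camera(n) for n in("side","top")}
s=robot.read_state(); print(s["tool_pos"],s["force"],[proj(P[n],s["tool_pos"]) for n in P])
a=cv2.resize(P["top"]["img"][200:340,160:300],(400,400),interpolation=cv2.INTER_CUBIC)
b=cv2.resize(P["side"]["img"][150:290,200:340],(400,400),interpolation=cv2.INTER_CUBIC)
cv2.imwrite("pics/z1.png",np.hstack([a,b]))
E
```

```text
[0.41854225 0.17695241 0.0742179 ] [ 0.38760917 -0.14511785  1.61274081] [(np.float64(237.00795291632784), np.float64(221.09039433291812)), (np.float64(227.24843244915797), np.float64(319.7745839268156))]
```

View pics/z1.png

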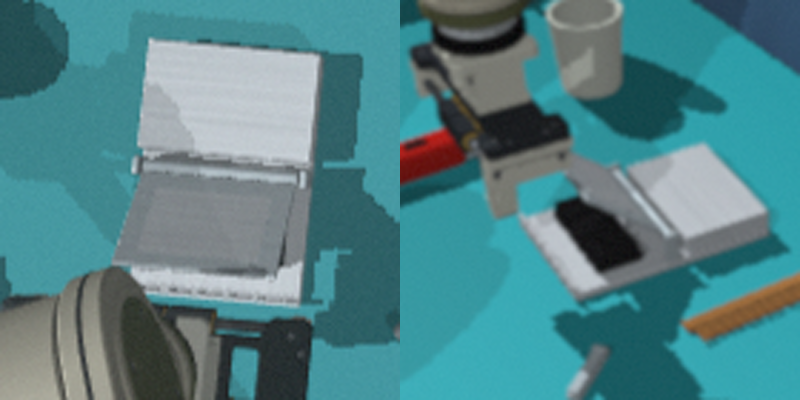

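The finger is in front of the leaf's middle: the tip shows at side pixel (237,221), matching the projected TCP. Next, the arc in tool axes.

```bash
python3 - <<'E'
from h import *
v=[.5392,.1617,-.1138]; s=robot.read_state(); p=s["tool_pos"]; c,sn=np.cos(v[2]),np.sin(v[2])
d=p[:2]-v[:2]; print("local",d[0]*c+d[1]*sn,-d[0]*sn+d[1]*c,p[2],s["force"])
q=None
for t in np.r_[.74,np.arange(.8,3.15,.1),3.14]:
    if t<1.57: X=-.095*np.cos(t)-.0075-.002*np.sin(t); Z=.03+.095*np.sin(t)-.019
    else: X=-.076*np.cos(t)-.0075-.002*np.sin(t); Z=.03+.076*np.sin(t)-.002*np.cos(t)
    print(round(t,2),round(X*1e3,1),round(Z*1e3,1), None if q is None else (round((X-q[0])*1e3,1),round(-(Z-q[1])*1e3,1))); q=(X,Z)
E
```

```text
local -0.12160928365816241 0.0014525152579735155 0.07421790202209606 [ 0.38760917 -0.14511785  1.61274081]
0.74 -79.0 75.1 None
0.8 -75.1 79.1 (np.float64(3.9), np.float64(-4.1))
0.9 -68.1 85.4 (np.float64(7.0), np.float64(-6.3))
1.0 -60.5 90.9 (np.float64(7.6), np.float64(-5.5))
1.1 -52.4 95.7 (np.float64(8.1), np.float64(-4.7))
1.2 -43.8 99.5 (np.float64(8.6), np.float64(-3.9))
1.3 -34.8 102.5 (np.float64(8.9), np.float64(-3.0))
1.4 -25.6 104.6 (np.float64(9.2), np.float64(-2.1))
1.5 -16.2 105.8 (np.float64(9.4), np.float64(-1.1))
1.6 -7.3 106.0 (np.float64(8.9), np.float64(-0.3))
1.7 0.3 105.6 (np.float64(7.6), np.float64(0.4))
1.8 7.8 104.5 (np.float64(7.5), np.float64(1.2))
1.9 15.2 102.6 (np.float64(7.4), np.float64(1.9))
2.0 22.3 99.9 (np.float64(7.1), np.float64(2.6))
2.1 29.1 96.6 (np.float64(6.8), np.float64(3.3))
2.2 35.6 92.6 (np.float64(6.5), np.float64(4.0))
2.3 41.6 88.0 (np.float64(6.0), np.float64(4.6))
2.4 47.2 82.8 (np.float64(5.5), np.float64(5.2))
2.5 52.2 77.1 (np.float64(5.0), np.float64(5.7))
2.6 56.6 70.9 (np.float64(4.4), np.float64(6.2))
2.7 60.4 64.3 (np.float64(3.8), np.float64(6.6))
2.8 63.4 57.3 (np.float64(3.1), np.float64(6.9))
2.9 65.8 50.1 (np.float64(2.4), np.float64(7.2))
3.0 67.5 42.7 (np.float64(1.6), np.float64(7.4))
3.1 68.4 35.2 (np.float64(0.9), np.float64(7.5))
3.14 68.5 32.1 (np.float64(0.1), np.float64(3.0))
```

Request:
jog_arm(
  commands=[1,0,0.012,0,0,1,0,0.012,0,0,1,0,0.012,0,0,1,0,0.0065,0,0,1,0,0.004,-0.004,0,1,0,0.007,-0.006,0,1,0,0.0075,-0.0055,0,1,0,0.008,-0.0045,0,1,0,0,0,0],
)

```text
t: 4.18
tool_pos: [0.4916, 0.1687, 0.0973]
orientation: [2.342, 2.09, 0.006]
force: [0.6, -0.3, -0.5]
opening: 0.0005
```

```bash
cat > look.py <<'E'
from h import *
import sys
P={n:robot.read_camera(n) for n in("side","top")}
v=[.5392,.1617,-.1138]; s=robot.read_state(); p=s["tool_pos"]; c,sn=np.cos(v[2]),np.sin(v[2])
d=p[:2]-v[:2]; print("t",s["t"],"local",d[0]*c+d[1]*sn,-d[0]*sn+d[1]*c,p[2],s["force"])
a=cv2.resize(P["top"]["img"][180:320,160:300],(400,400),interpolation=cv2.INTER_CUBIC)
b=cv2.resize(P["side"]["img"][140:280,210:350],(400,400),interpolation=cv2.INTER_CUBIC)
cv2.imwrite(f"pics/{sys.argv[1]}.png",np.hstack([a,b]))
E
python3 look.py z2
```

```text
t 4.2833 local -0.050050799854638395 0.0010452656400958523 0.09539714423437867 [-0.618028    0.69773937 -0.33274882]
```

View pics/z2.png

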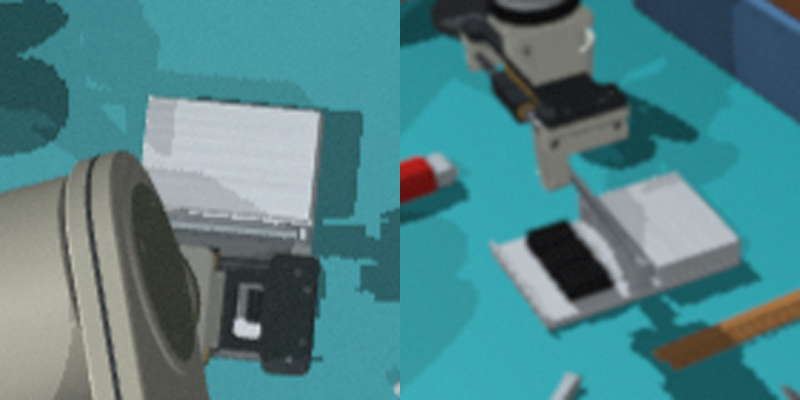

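The leaf is rising, with its edge against the finger at about (575,165) in the right-hand crop. Forces are near noise. I'll continue over the top.

Request:
jog_arm(
  commands=[1,0,0.006,-0.004,0,1,0,0.009,-0.003,0,1,0,0.009,-0.002,0,1,0,0.0095,-0.001,0,1,0,0.009,0,0,1,0,0.0075,0.0005,0,1,0,0.0075,0.001,0,1,0,0.0075,0.002,0,1,0,0.007,0.0025,0,1,0,0,0,0],
)

```text
t: 5.12
tool_pos: [0.5611, 0.16, 0.0979]
orientation: [2.344, 2.091, -0.0]
force: [0.5, -0.0, -0.2]
opening: 0.001
```

```bash
python3 look.py z3
```

```text
t 5.2167 local 0.02093729741576697 0.0008849547007414565 0.09805946720517598 [-0.27775296  0.49439282 -0.428749  ]
```

View pics/z3.png

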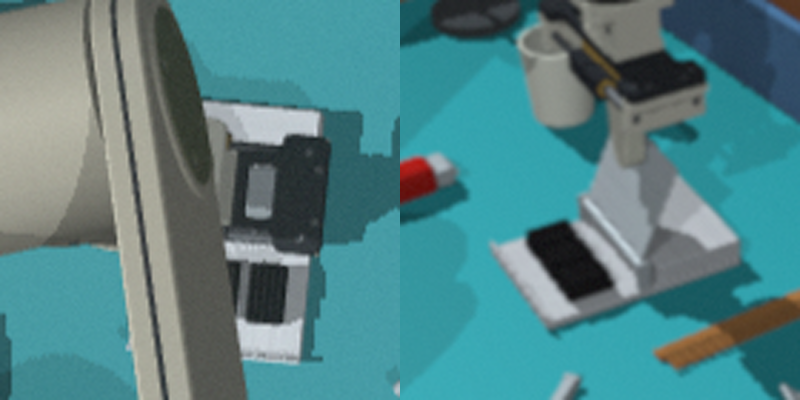

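The leaf is past upright and leaning away, with the tip on its face at (630,150). On along the arc.

Request:
jog_arm(
  commands=[1,0,0.007,0.0025,0,1,0,0.0065,0.004,0,1,0,0.006,0.0045,0,1,0,0.0055,0.005,0,1,0,0.005,0.0055,0,1,0,0.0045,0.006,0,1,0,0.004,0.0065,0,1,0,0.0035,0.007,0,1,0,0,0,0],
)

```text
t: 5.97
tool_pos: [0.6016, 0.1552, 0.0556]
orientation: [-2.344, -2.091, 0.003]
force: [0.3, 0.7, -1.1]
opening: 0.0006
```

```bash
python3 look.py z4
```

```text
t 6.0667 local 0.06288044655339904 0.0008512819992878241 0.057050053738163325 [-0.50062527  0.8056349  -0.01840382]
```

View pics/z4.png

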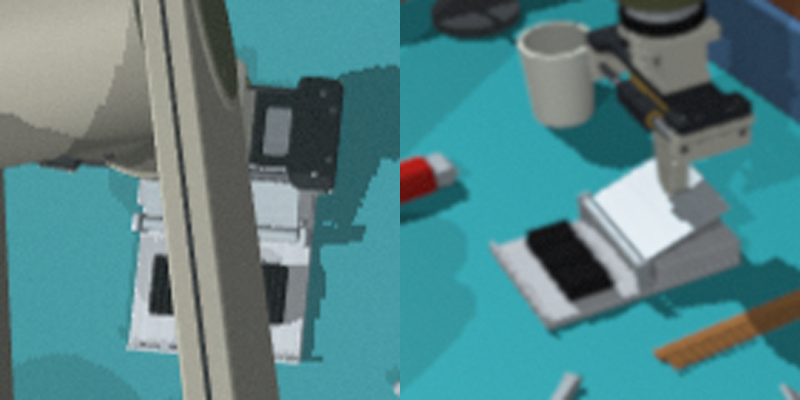

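Request:
jog_arm(
  commands=[1,0,0.0025,0.006,0,1,0,0.0015,0.006,0,1,0,0.001,0.005,0,1,0,0,0.004,0,1,0,0,0.002,0,1,0,0,0,0,1,0,0,0,0],
)

```text
t: 6.65
tool_pos: [0.6065, 0.155, 0.0343]
orientation: [-2.344, -2.092, 0.001]
force: [0.2, -1.0, 1.5]
opening: 0.0009
```

```bash
python3 look.py z5
```

```text
t 6.75 local 0.06784212010980399 0.0010503559810314828 0.03466659434460244 [-0.10237902 -0.26803883  0.3843369 ]
```

View pics/z5.png

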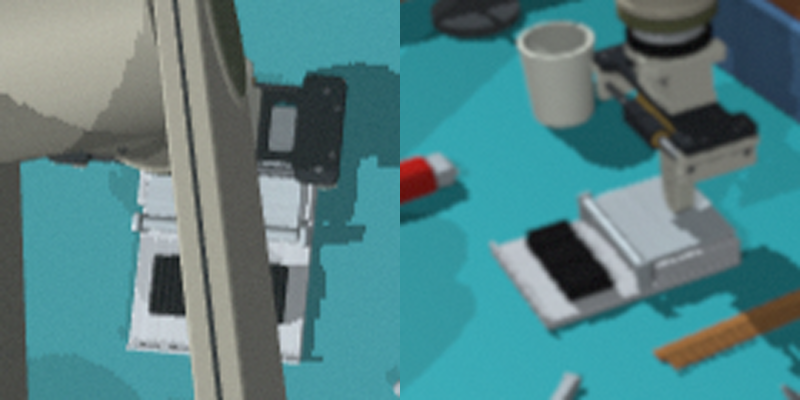

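Nearly flat at about 3.1 rad. I'll press a few millimetres more in small steps and watch the force.

Request:
jog_arm(
  commands=[1,0,0,0.001,0,1,0,0,0.001,0,1,0,0,0.0005,0,1,0,0,0,0,1,0,0,0,0],
)

```text
t: 7.17
tool_pos: [0.607, 0.1551, 0.0323]
orientation: [2.344, 2.092, 0.001]
force: [0.9, 0.1, 0.9]
opening: 0.0007
```

Request:
jog_arm(
  commands=[1,0,0,0.0005,0,1,0,0,0.0005,0,1,0,0,0,0,1,0,0,0,0],
)

```text
t: 7.5
tool_pos: [0.6071, 0.1551, 0.0322]
orientation: [2.344, 2.092, 0.001]
force: [-3.7, -0.3, 7.9]
opening: 0.0008
```

The force is up to 8 N with z stopped at 0.032, so the leaf is against the board. I'll lift straight up and check.

Request:
jog_arm(
  commands=[1,0,0,-0.005,0,1,0,0,-0.015,0,1,0,0,-0.035,0,1,0,0,-0.035,0,1,0,0,-0.035,0,1,0,0,-0.035,0,1,0,-0.03,0,0,1,0,-0.03,0,0,1,0,-0.03,0,0,1,0,-0.03,0,0,1,0.02,-0.03,0,0,1,0.03,-0.02,0,0,1,0.03,-0.02,0,0,1,0.03,-0.02,0,0,1,0.03,0,0,0,1,0.03,0,0,0,1,0.03,0,0,0,1,0.03,0,0,0,1,0,0,0,0,1,0,0,0,0],
)

```text
t: 9.17
tool_pos: [0.4237, 0.4083, 0.1904]
orientation: [2.342, 2.094, -0.002]
force: [-0.1, 0.1, -0.6]
opening: 0.0004
```

```bash
python3 look.py z6; python3 - <<'E'
from h import *
P={n:robot.read_camera(n) for n in("side","top")}
for n in P: cv2.imwrite(f"pics/{n}6.png",P[n]["img"])
for t in ["broad_edge","narrow_edge"]:
    r={n:robot.pinpoint(t,P[n]) for n in P}
    print(t,{n:[(np.round(np.array(x["position"])*[480,640],1),round(x["score"],2)) for x in r[n][:2]] for n in r})
    if r["side"] and r["top"]: print("   tri",tri(ray(P["side"],r["side"][0]["position"]),ray(P["top"],r["top"][0]["position"])))
for t in ["comb","hair_clip","trimmer","clipper_case","oil_bottle","cup","brush"]:
    for n in P:
        for x in robot.pinpoint(t,P[n])[:1]: print(t,n,np.round(atz(P[n],x["position"],0),4),round(x["score"],2))
v=[.5392,.1617,-.1138]
for th in(3.14,3.0): print(th,[[np.round(proj(P[n],leaf(v+[th],.095,y)),1) for y in(.057,-.057)] for n in P])
E
```

```text
t 9.2667 local -0.1422388977433732 0.2303826318895753 0.19080958601016312 [-0.42375227 -0.37355197 -0.38422829]
broad_edge {'side': [(array([210.2, 317.3]), 0.88)], 'top': [(array([215.7, 243.2]), 0.84)]}
   tri (array([0.63375094, 0.14946311, 0.03257905]), np.float64(0.0008914168937339087))
narrow_edge {'side': [(array([285.2, 348.8]), 0.98)], 'top': [(array([281.7, 409.3]), 0.96), (array([236.6, 501.2]), 0.29)]}
   tri (array([ 0.48608631, -0.18822214,  0.0884782 ]), np.float64(0.002495080760097297))
comb side [0.5782 0.0063 0.    ] 0.93
comb top [0.5739 0.0087 0.    ] 0.69
hair_clip side [0.3927 0.015  0.    ] 0.5
hair_clip top [0.3986 0.0135 0.    ] 0.65
trimmer side [ 0.4019  0.3741 -0.    ] 0.62
trimmer top [0.3986 0.3778 0.    ] 0.72
clipper_case side [ 0.5736 -0.4167  0.    ] 0.74
clipper_case top [ 0.5803 -0.4162  0.    ] 0.66
oil_bottle side [ 0.727  -0.0073  0.    ] 0.92
oil_bottle top [ 0.7139 -0.0167  0.    ] 0.82
cup side [0.6486 0.431  0.    ] 0.61
cup top [0.637  0.4288 0.    ] 0.87
brush side [ 0.4305 -0.3881  0.    ] 0.73
brush top [ 0.4354 -0.386   0.    ] 0.58
3.14 [[array([307. , 200.5]), array([327.1, 221.6])], [array([216.2, 213.4]), array([269.4, 218.2])]]
3.0 [[array([306.5, 196.4]), array([326.6, 217.4])], [array([214.7, 212.9]), array([268.7, 217.8])]]
```

View pics/z6.png

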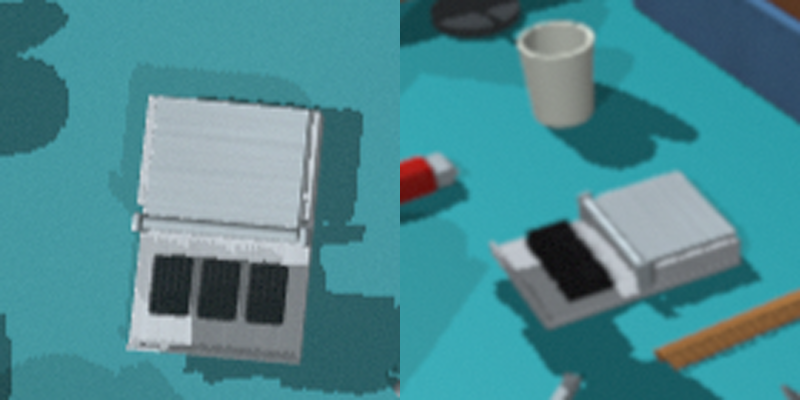

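```bash
python3 -c "
from plant import robot
print(robot.close_job())"
```

```text
the job is handed in; nothing more can be done
None
```

I swung the broad tray's leaf over its spine with the shut fingertips and pressed it flat on the far board. Then I lifted the hand well clear and handed the job in at about 9.4 s.

- **Leaf:** the last pictures show it flat with all three guards uncovered. Its free edge measured 33 mm high, against 30 mm when fully flat and about 40 mm at the 3.04 rad limit.
- **Force:** the highest reading between moves was about 8–9 N, at the final press. I only read the force between moves, so it was not logged continuously.
- **Narrow tray's leaf:** its edge measured about 6 mm from the first reading, which I take as network noise.
- **Loose things:** most measured within about 10 mm of where they started. The largest difference was the cup, about 17 mm in the side camera at a low score (0.6). The top camera did not find the cup at the start, so there was no second check on it. The path stayed well clear of the cup, and I saw no sign that it moved.

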